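# Open the square jar in the jar brace

## Robot

A 6-joint arm with a two-finger parallel gripper is mounted at the origin on a cart in front of the work surface, level with it; the furniture and walls round the work are solid. World frame = base frame: x ahead of the robot, y to its left, z up, the work surface at z = 0. Lengths are in m, angles in degrees, forces in N, time in s.
With the tool pointing down it reaches from about 0.225 to 0.725 m from the base axis. Payload 3.1 kg.
Tool frame: the origin (TCP) lies midway between the tips of the shut fingers; the grasp point (between the pads) lies 19 mm behind it (tcp_to_grasp is the distance from the TCP to the grasp point, in m); z points along the fingers, y is the line along which they close (so a half turn about z gives the same grasp; the last joint's range is limited). The gripper opens to 85 mm and grips with 20 to 120 N. Pads are 22 mm wide; open, the fingers measure 114 mm over their backs; the gripper's body (76 mm by 85 mm) begins 54 mm behind the grasp point. The pads swing forward as they close: fully open they stand 13 mm farther back than shut.
Start: joints at [61.261, 2.75, 5.684, 92.934, 0, 82.678], TCP at [0.192, 0.489, 0.231] pointing down, gripper open.
Joint ranges: [-166.93, 166.93], [-56.73, 111.36], [-69.38, 81.34], [-121.58, 131.49], [-85.45, 84.26], [-180, 180]. Speed limits (degrees/s): [159.86, 159.86, 180, 180, 180, 180].

## Interface

Orientations are given as a 3x3 rotation matrix whose columns are the frame's x, y, z axes.
In Python, from bench import * gives the robot as it stands.
- The arm moves only by the tool move_arm, never from a script. Its argument "steps" is a list of rows, each a list of 7 numbers: the shift along the tool's x, y, z scaled (see below), then the turn, a rotation vector about the tool's x, y, z scaled (see below), then the closure, from 0 (fully open) to 1 (shut). A call has 1 to 10 rows; each row shifts and turns the commanded pose from where the row before left it, along the tool's axes as they then stand; what a row does not reach is not made up. The controller multiplies each number of a shift by 0.025 m and each number of a turn by 8 degrees. A row lasts 1/10 s, in which the tool goes at most 50 mm and 8.59 degrees, less where a joint would pass 70% of its speed; a pose out of reach is approached as far as the arm can. A call with a number of a shift or a turn outside -1 to 1 is refused whole. A call with a gripper value outside its range is refused whole. The fingers move at their own pace and stop on an object; "newtons" is the grip in N (left out, the last holds). Time passes only in rows, so rows that do not move let the fingers close. It gives the time, the measured TCP pose, the force, the opening and the grip force at its end, in the units of the state.
- observe(): the state, without advancing time (a new reading comes with each control period).
- grab_frame(name): name is "scene" or "side" or "wrist"; returns the picture (420x560x3 uint8, blue, green, red); there is no depth.
- camera_info(name): a dict with "fx", "fy", "cx", "cy" (pixels), "dist" ([k1, k2, p1, p2, k3] as OpenCV has them; the pictures are not rectified), "world_from_camera" (4x4, takes a point from camera to world coordinates). Camera axes: x right, y up, looking along -z (the intrinsics and any distortion apply to the point x, -y, -z); pixel columns grow to the right and rows downward; lengths in m; the calibration is good to about 2 mm. A picture is of the moment at which its call begins: read the wrist's pose just before it. camera_info takes no time and is no camera call; for the wrist camera it gives the pose at the moment of the call.
- hand_in(): hands the job in; it is judged then, once.
The state is a dict: "t": time; "q": joint angles; "joint_vel": joint speeds; "joint_torque": joint torques, N m; "tool_pos": TCP position; "eef_rot": TCP orientation; "wrist_force": force on the tool from outside, world axes, zero at the start; "ft_torque": the same for the moment, N m; "finger_gap": finger opening in m; "gripper_force": force on a finger pad.
Only numpy, scipy, OpenCV 4.12 (cv2) and the standard library are available. Lean on these libraries where they do the work, as an engineer would, in place of code of your own. Each camera call takes 0.05 s, during which the arm holds its last target. There are 200 camera calls.

## Task

Set the square white jar, lid on, right down into the square wooden jar brace so that it cannot turn. Then unscrew its tight lid anticlockwise until the thread lets go, and lift the lid straight off with the jar left standing in the brace. Finish while still gripping the lid, held still and level just above the jar's mouth, a couple of centimetres clear of it; leave the other things on the worktop where they are.

Things in the scene. Friction and masses are not known exactly. Their poses are not given: they have to be found in the camera images.
- jar: Square white plastic jar, 62x62 mm, body 66 mm high to its flat shoulder, then a round neck 44 mm wide up to the rim at 91 mm. Origin: centre of the underside; z up, x and y square to the sides (any quarter turn fits the brace). 0.15 to 0.31 kg. Starts upright on the worktop; may be carried by the lid, with fingertips more than 66 mm above its underside: the shoulder is wider than the lid.
- lid: Round grey ribbed lid of the square jar, 60 mm wide, 20 mm high. Origin: centre of its lower edge; z up. Tight: lower edge 76 mm above the jar's underside, x axis along the jar's. Turned +0.95 rad about z (anticlockwise from above) relative to the jar, it has risen 2 mm and is free to lift off; hard stop at 1.7. It starts stiff; the jar turns with it by up to 0.1 rad before the brace holds.
- lid_mark (a point): Point on the rim of the lid, in the lid's frame 30 mm along its x axis and 10 mm above its lower edge: shows how far the lid is turned.
- brace: Plywood jar brace fixed to the worktop: a wooden board 100 (x) by 120 mm (y), 6 mm thick, with a square frame 94x94 mm, top 32 mm above the worktop. Its pocket is 66x66 mm, sides along x and y, floor at 6 mm; the top 6 mm of the walls are bevelled outwards by 6 mm as a lead-in. Origin: centre of the underside; z up.
- brace_floor (a point): Centre of the pocket's floor, 6 mm above the worktop; axes as the brace. The jar's underside comes to rest here.
- round_jar: Bystander: round glass jar with a dark lid, 68 mm in diameter, 95 mm high. Origin: centre of the underside.
- tall_tin: Bystander: round food tin, 75 mm in diameter, 110 mm high. Origin: centre of the underside.
- shaker: Bystander: round salt shaker, 44 mm in diameter, 90 mm high. Origin: centre of the underside.
Mind the look-alikes: they are no part of the job. What is shaped like the jar but turquoise is not meant. Of the things that look like the lid, the smaller one is meant.

How it is judged:
By the outcome, as a careful person would: the job done as asked, in the order asked, and still so for the second after the job is handed in, while the arm keeps its last pose, push and grip.
It also fails if it takes over 43 s, if anything falls off the work surface, if the arm or the gripper's body presses on something with over 40 N, if the wrist force passes 120 N, or if a joint passes its speed limit or range.

## Working session

There is one attempt and no reset: what is moved stays moved. The work goes in short steps, Python scripts to look and compute and a tool call to move; the robot and the scene stay as the last step left them, time stands still between calls to the robot, and variables do not carry over. Pictures are saved under pics/ and viewed, at most 10 in all, crops included, and the job is handed in when it is done.

Besides the shell and the picture viewer there is one more tool, called after "Emit:" in YAML: its name, and indented under it one key for each argument. move_arm: Moves the arm, as the interface text tells. Its arguments: {"type":"object","properties":{"steps":{"type":"array","items":{"type":"array","items":{"type":"number"}}},"newtons":{"type":"number"}},"required":["steps"]}

```bash
mkdir -p pics; cat > h.py <<'E'
from bench import *
import numpy as np, cv2
def ray(ci,u,v):
    K=np.array([[ci['fx'],0,ci['cx']],[0,ci['fy'],ci['cy']],[0,0,1]],float)
    p=cv2.undistortPoints(np.array([[[u,v]]],float),K,np.array(ci['dist'],float))[0,0]
    T=np.array(ci['world_from_camera']); return T[:3,3],T[:3,:3]@np.array([p[0],-p[1],-1])
def onz(ci,u,v,z):
    o,d=ray(ci,u,v); return o+d*(z-o[2])/d[2]
def pix(ci,P):
    T=np.linalg.inv(np.array(ci['world_from_camera'])); c=T[:3,:3]@np.array(P)+T[:3,3]; c=c*[1,-1,-1]
    K=np.array([[ci['fx'],0,ci['cx']],[0,ci['fy'],ci['cy']],[0,0,1]],float)
    return cv2.projectPoints(c.reshape(1,1,3),np.zeros(3),np.zeros(3),K,np.array(ci['dist'],float))[0].ravel()
E
python3 - <<'E'
from h import *
for n in ("scene","side","wrist"):
    im=grab_frame(n); cv2.imwrite(f"pics/{n}0.png",im)
    ci=camera_info(n); print(n,ci['fx'],np.round(ci['world_from_camera'],3).tolist())
o=observe(); print(o)
E
```

```text
scene 491.32248855644394 [[0.58, 0.615, -0.534, 0.035], [-0.814, 0.438, -0.38, -0.207], [0.0, 0.655, 0.755, 0.795], [0.0, 0.0, 0.0, 1.0]]
side 532.1909019808351 [[0.903, 0.233, -0.362, 0.109], [-0.43, 0.463, -0.775, -0.7], [-0.013, 0.855, 0.518, 0.663], [0.0, 0.0, 0.0, 1.0]]
wrist 355.26074131763556 [[0.365, -0.88, -0.303, 0.113], [0.931, 0.345, 0.121, 0.519], [-0.002, -0.326, 0.945, 0.373], [0.0, 0.0, 0.0, 1.0]]
{'t': 0.15, 'q': array([ 6.12585990e+01,  2.78258634e+00,  5.61250407e+00,  9.29340999e+01,
       -4.63467879e-04,  8.26793086e+01]), 'joint_vel': array([ 0.03162888, -0.08941148,  0.31440635, -0.00369959, -0.00836632,
        0.06434453]), 'joint_torque': array([ 1.74576533e-03, -3.39258885e+01,  3.20424378e+01,  1.53524301e-02,
       -8.46498483e-05,  1.03820193e-05]), 'tool_pos': array([0.19150507, 0.48831315, 0.23039352]), 'eef_rot': array([[-9.30923776e-01,  3.65212503e-01, -8.67260535e-04],
       [ 3.65213464e-01,  9.30922430e-01, -1.59819210e-03],
       [ 2.23672549e-04, -1.80453025e-03, -9.99998347e-01]]), 'wrist_force': array([-0.27143267,  0.10908527,  0.54617277]), 'ft_torque': array([-0.02150118, -0.00517187, -0.06186005]), 'gripper_force': 0.0, 'finger_gap': 0.08560050075303613}
```

View pics/scene0.png

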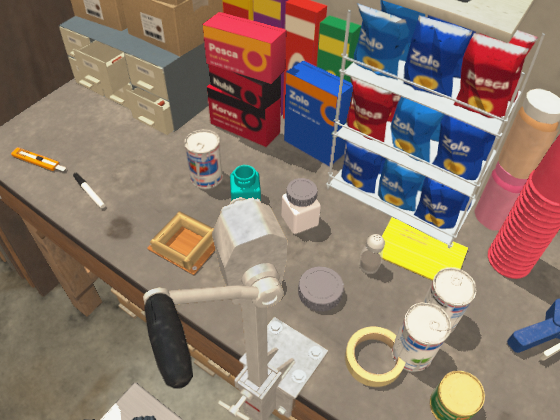

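View pics/side0.png

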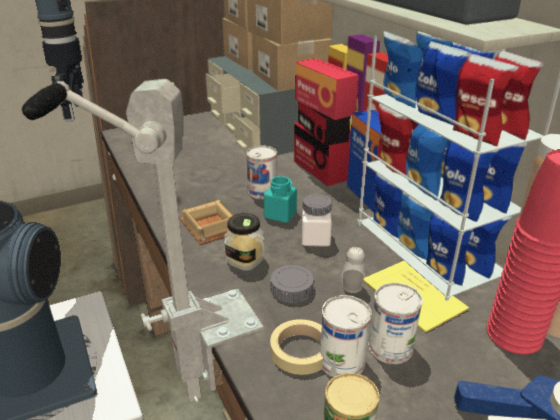

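The square white jar is at scene (301,210), with its grey lid at (302,193), and at side (317,225). The brace is at scene (183,243) and side (207,222). Things that could be mistaken for them: the turquoise jar at scene (245,185), the wider grey lid at (321,288), and the round jar at side (243,243). A clamped press post stands near scene (265,290) and has to be avoided.

```bash
python3 - <<'E'
from h import *
S=cv2.imread("pics/scene0.png");D=cv2.imread("pics/side0.png")
s=camera_info("scene");d=camera_info("side")
a=cv2.resize(S[165:275,140:330],None,fx=4,fy=4,interpolation=cv2.INTER_CUBIC)[:, :760]
cv2.imwrite("pics/c1.png",a)
b=cv2.resize(D[160:280,175:345],None,fx=4.5,fy=4.5,interpolation=cv2.INTER_CUBIC);cv2.imwrite("pics/c2.png",b)
def tri(p,q):
    o1,d1=ray(s,*p);o2,d2=ray(d,*q)
    A=np.stack([d1,-d2],1);t=np.linalg.lstsq(A,o2-o1,rcond=None)[0]
    P,Q=o1+t[0]*d1,o2+t[1]*d2; return np.round((P+Q)/2,3),round(np.linalg.norm(P-Q),4)
print("lidtop",onz(s,302,188,.096),onz(d,318,203,.096))
print("tri post top",tri((250,225),(158,105)),"hub",tri((265,284),(150,135)),"handle end",tri((180,380),(30,103)),"handle near",tri((158,297),(62,90)), "base",onz(s,283,357,0),onz(d,225,318,0))
print("brace",onz(s,183,240,.02),onz(d,207,222,.02),"turq",onz(s,245,185,.06),onz(d,281,200,.06),"tin",onz(s,203,140,.11),onz(d,262,155,.11))
print("roundjar",onz(d,243,222,.095),"shaker",onz(s,373,255,.045),"shelf corner",onz(s,332,190,0))
E
```

```text
lidtop [0.61151793 0.12580646 0.096     ] [0.60564946 0.11965926 0.096     ]
tri post top (array([ 0.27 , -0.012,  0.414]), np.float64(0.0096)) hub (array([ 0.241, -0.054,  0.388]), np.float64(0.0001)) handle end (array([ 0.105, -0.081,  0.465]), np.float64(0.0033)) handle near (array([ 0.147, -0.016,  0.454]), np.float64(0.0006)) base [ 0.33635854 -0.02049709  0.        ] [ 0.33743232 -0.01846389  0.        ]
brace [0.41703994 0.27739293 0.02      ] [0.40845151 0.26880013 0.02      ] turq [0.57979722 0.24388729 0.06      ] [0.56979878 0.22037271 0.06      ] tin [0.59631569 0.366539   0.11      ] [0.58669427 0.35585569 0.11      ]
roundjar [0.43743842 0.12376614 0.095     ] shaker [ 0.5858241  -0.05417368  0.045     ] shelf corner [0.72452365 0.1136798  0.        ]
```

View pics/c1.png

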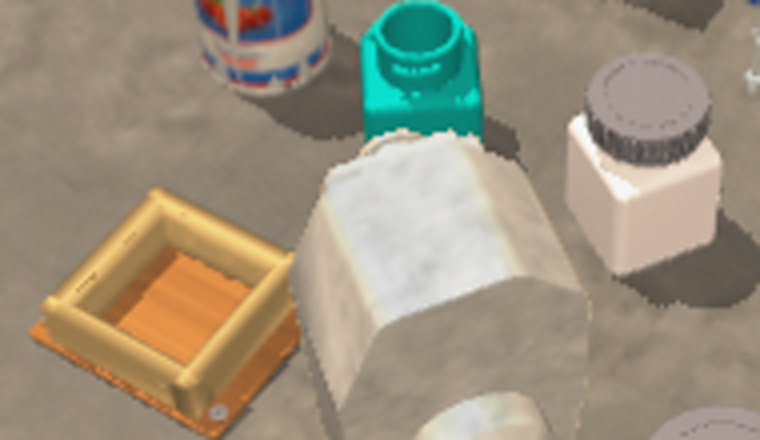

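View pics/c2.png

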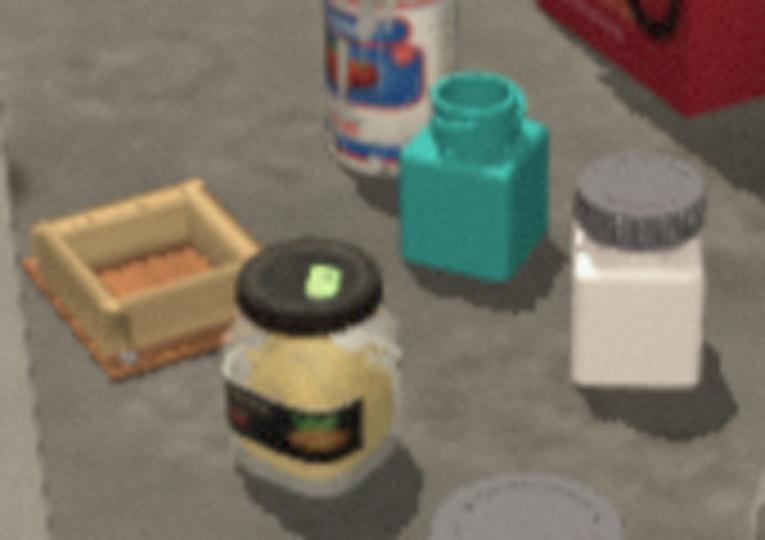

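The crops confirm the choice. The white square jar has a narrow grey lid at crop (647,105), the turquoise jar has no lid, and the brace pocket is clearly visible. I'll move over the brace to measure with the wrist camera.

Emit:
move_arm:
  steps:
    - [-0.5,-0.16,-0.1,0,0,0,0]
    - [-1,-0.33,-0.1,0,0,0,0]
    - [-1,-0.33,-0.1,0,0,0,0]
    - [-1,-0.33,-0.1,0,0,0,0]
    - [-1,-0.33,-0.1,0,0,0,0]
    - [-1,-0.33,-0.1,0,0,0,0]
    - [-1,-0.33,-0.1,0,0,0,0]
    - [-1,-0.33,-0.1,0,0,0,0]
    - [-1,-0.33,-0.1,0,0,0,0]
    - [-1,-0.33,-0.1,0,0,0,0]

```text
t: 1.15
tool_pos: [0.3854, 0.3275, 0.2565]
eef_rot: [[-0.931, 0.366, 0.0], [0.366, 0.931, -0.0], [-0.0, -0.0, -1.0]]
wrist_force: [-0.0, 0.2, 0.6]
finger_gap: 0.0854
gripper_force: 0.0
```

Emit:
move_arm:
  steps:
    - [-1,-0.33,-0.1,0,0,0,0]
    - [-0.5,-0.2,0,0,0,0,0]
    - [0,0,0,0,0,0,0]
    - [0,0,0,0,0,0,0]

```text
t: 1.55
tool_pos: [0.4139, 0.3031, 0.2586]
eef_rot: [[-0.931, 0.366, -0.001], [0.366, 0.931, 0.0], [0.001, -0.0, -1.0]]
wrist_force: [-0.3, 0.1, 0.5]
finger_gap: 0.085
gripper_force: 0.0
```

```bash
python3 - <<'E'
from h import *
import pickle
o=observe();ci=camera_info("wrist");w=grab_frame("wrist");print(o['t'],o['q'],o['tool_pos'])
pickle.dump(ci,open("w1.pkl","wb"));cv2.imwrite("pics/w1.png",w)
sd=grab_frame("side")
cv2.imwrite("pics/w1c.png",np.hstack([cv2.resize(w,(440,330)),cv2.resize(sd,(360,270))[:, :] if 0 else cv2.resize(sd[0:330,0:360],(360,330))]))
E
```

```text
1.55 [2.86951250e+01 1.50276054e+00 7.52936199e+00 9.60699541e+01
 3.95403828e-02 5.01416743e+01] [0.41391128 0.30307861 0.2586463 ]
```

View pics/w1c.png

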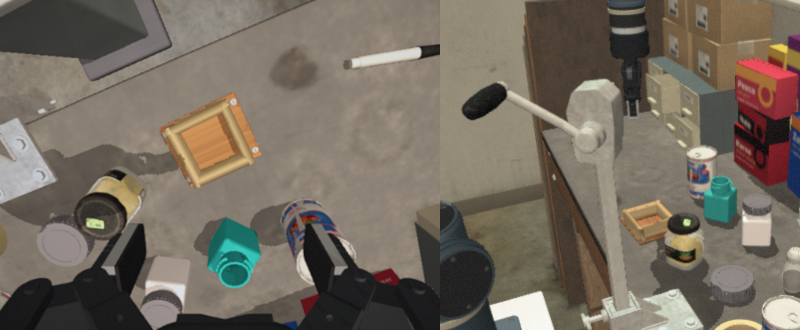

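The brace is at wrist (268,179), the white jar with its lid at (210,355), and the turquoise jar at (300,315). The arm clears the press. Next I'll hover over the jar.

Emit:
move_arm:
  steps:
    - [-0.5,-0.2,0,0,0,0,0]
    - [-1,-0.39,0,0,0,0,0]
    - [-1,-0.39,0,0,0,0,0]
    - [-1,-0.39,0,0,0,0,0]
    - [-1,-0.39,0,0,0,0,0]
    - [-1,-0.39,0,0,0,0,0]
    - [-1,-0.39,0,0,0,0,0]
    - [-1,-0.39,0,0,0,0,0]
    - [-1,-0.39,0,0,0,0,0]
    - [-0.9,-0.39,0,0,0,0,0]

```text
t: 2.65
tool_pos: [0.6002, 0.13, 0.2585]
eef_rot: [[-0.931, 0.365, 0.0], [0.365, 0.931, -0.0], [-0.0, -0.0, -1.0]]
wrist_force: [0.2, 0.2, -0.2]
finger_gap: 0.0856
gripper_force: 0.0
```

Emit:
move_arm:
  steps:
    - [-0.4,-0.19,0,0,0,0,0]
    - [0,0,0,0,0,0,0]
    - [0,0,0,0,0,0,0]

```text
t: 2.95
tool_pos: [0.6063, 0.1234, 0.2588]
eef_rot: [[-0.931, 0.365, -0.001], [0.365, 0.931, 0.001], [0.001, 0.0, -1.0]]
wrist_force: [-0.4, 0.3, 0.4]
finger_gap: 0.0853
gripper_force: 0.0
```

```bash
python3 - <<'E'
from h import *
import pickle
o=observe();ci=camera_info("wrist");w=grab_frame("wrist");print(o['t'],o['q'],o['tool_pos'],o['eef_rot'][:,0])
pickle.dump(ci,open("w2.pkl","wb"));cv2.imwrite("pics/w2.png",w)
sd=grab_frame("side");cv2.imwrite("pics/s2.png",sd)
w1=cv2.imread("pics/w1.png")
c1=cv2.resize(w1[110:245,200:335],(400,400),interpolation=cv2.INTER_CUBIC)
u,v=pix(ci,[.608,.122,.08]);print(u,v);u=int(np.clip(u,80,480));v=int(np.clip(v,80,340));print(u-80,v-80)
c2=cv2.resize(w[v-80:v+80,u-80:u+80],(400,400),interpolation=cv2.INTER_CUBIC)
out=np.hstack([c1,c2]);bot=np.zeros((200,800,3),np.uint8);bot[:,:267]=cv2.resize(sd,(267,200));bot[:,280:547]=cv2.resize(w,(267,200))
cv2.imwrite("pics/m2.png",np.vstack([out,bot]))
E
```

```text
2.95 [5.28341794e+00 1.79825721e+01 2.61992229e+01 9.82573249e+01
 3.29755253e-02 2.66777618e+01] [0.60628119 0.12343372 0.25881555] [-9.31091417e-01  3.64784834e-01  8.92724172e-04]
284.9461634208055 188.9979091285063
204 108
```

View pics/m2.png

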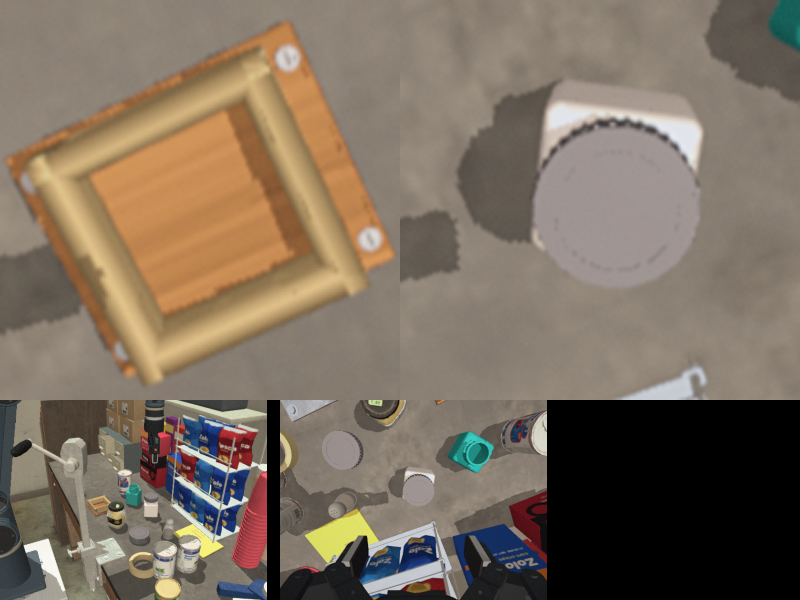

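Crop readings:
- **Lid:** top disc centred at crop (617,204). The jar's shoulder edge runs (550,103) to (702,128).
- **Brace:** frame-top corners at about (35,155), (262,50), (365,290) and (148,382).

I'll turn these into positions and check forearm clearance past the press.

```bash
python3 - <<'E'
from h import *
import pickle
c1=pickle.load(open("w1.pkl","rb"));c2=pickle.load(open("w2.pkl","rb"))
f1=lambda x,y:(200+x/2.963,110+y/2.963); f2=lambda x,y:(204+(x-400)/2.5,108+y/2.5)
B=[onz(c1,*f1(*p),.032) for p in [(35,155),(262,50),(365,290),(148,382)]]
for i in range(4):
    d=B[(i+1)%4]-B[i];print("brace side",np.linalg.norm(d),np.degrees(np.arctan2(d[1],d[0])),B[i])
print("brace c",np.mean(B,0))
Bd=[onz(c1,*f1(*p),.006) for p in [(8,160),(288,22),(395,262),(128,378)]]
for i in range(4):
    d=Bd[(i+1)%4]-Bd[i];print("board",np.linalg.norm(d),np.degrees(np.arctan2(d[1],d[0])))
print("board c",np.mean(Bd,0))
w=cv2.imread("pics/w2.png")
hsv=cv2.cvtColor(w[95:240,240:345],cv2.COLOR_BGR2HSV)
print(w[190,290],w[230,300])
# lid top disc mask
L=cv2.cvtColor(w,cv2.COLOR_BGR2LAB).astype(int); m=(np.abs(L-L[185:195,285:296].mean((0,1))).sum(2)<18).astype(np.uint8)
m=cv2.morphologyEx(m,cv2.MORPH_OPEN,np.ones((3,3)));n,l,st,ce=cv2.connectedComponentsWithStats(m);k=l[190,290];print(st[k],ce[k])
b=st[k];cx,cy=b[0]+(b[2]-1)/2,b[1]+(b[3]-1)/2
print("lid",onz(c2,cx,cy,.096),onz(c2,*f2(617,204),.096),"diam",[np.linalg.norm(onz(c2,b[0],cy,.096)-onz(c2,b[0]+b[2],cy,.096))])
for z,p,q in [(0,(560,80),(697,100)),(.066,(550,103),(702,128)),(.066,(702,128),(699,195))]:
    a,e=onz(c2,*f2(*p),z),onz(c2,*f2(*q),z);d=e-a;print("jar edge",np.linalg.norm(d),np.degrees(np.arctan2(d[1],d[0])),(a+e)/2)
s=grab_frame("scene");cv2.imwrite("pics/sc2.png",s)
sc=camera_info("scene");print("head edge",onz(sc,217,235,.4),onz(sc,235,200,.4),onz(sc,286,235,.4))
E
```

```text
brace side 0.08805835402264776 92.84229614155011 [0.37247598 0.23602929 0.032     ]
brace side 0.09456152797902945 2.387816839362794 [0.36810942 0.32397932 0.032     ]
brace side 0.08922274296169676 -87.09379772030466 [0.46258884 0.32791905 0.032     ]
brace side 0.09467742654915204 -178.31631873052717 [0.46711253 0.23881106 0.032     ]
brace c [0.4175717  0.28168468 0.032     ]
board 0.11725167324496348 94.13962750459059
board 0.1006016798811555 3.7466856153948522
board 0.11724499931163569 -86.66351525193423
board 0.09895816775308319 -176.24930701961097
board c [0.4185797  0.28051529 0.006     ]
[147 148 159] [121 133 144]
[ 258  159   66   65 3375] [290.272      191.01985185]
lid [0.60753194 0.12751677 0.096     ] [0.60642855 0.12822931 0.096     ] diam [np.float64(0.058727434193954826)]
jar edge 0.06212287668468709 60.37697619088916 [0.58374827 0.14409795 0.        ]
jar edge 0.05829273893298418 59.26757487994163 [0.58318797 0.14145547 0.066     ]
jar edge 0.026210979857505222 -21.932219971579904 [0.61023962 0.1616136  0.066     ]
head edge [0.25485303 0.01585204 0.4       ] [0.30350878 0.03058208 0.4       ] [ 0.2958145  -0.04154674  0.4       ]
```

View pics/sc2.png

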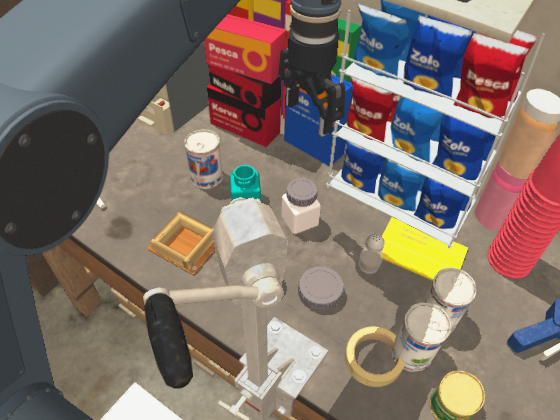

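The forearm is well left of the press post. The lid is at (0.6075,0.1275), 59 mm across against a nominal 60. The jar's yaw is about 60° mod 90, and the brace is at (0.418,0.281) with yaw about 3°. I'll descend and grip the lid.

Emit:
move_arm:
  steps:
    - [0,0.17,0.5,0,0,0,0]
    - [0,0,1,0,0,0,0]
    - [0,0,1,0,0,0,0]
    - [0,0,1,0,0,0,0]
    - [0,0,1,0,0,0,0]
    - [0,0,1,0,0,0,0]
    - [0,0,0.8,0,0,0,0]
    - [0,0,0.6,0,0,0,0]
    - [0,0,0.5,0,0,0,0]
    - [0,0,0.4,0,0,0,0]

```text
t: 4.1
tool_pos: [0.608, 0.1272, 0.0628]
eef_rot: [[-0.931, 0.365, -0.0], [0.365, 0.931, 0.0], [0.0, -0.0, -1.0]]
wrist_force: [-0.8, -0.7, 0.2]
finger_gap: 0.0854
gripper_force: 0.0
```

Emit:
move_arm:
  steps:
    - [0,0,0,0,0,0,0]
    - [0,0,0,0,0,0,0.3]
    - [0,0,0,0,0,0,0.5]
    - [0,0,0,0,0,0,1]
    - [0,0,0,0,0,0,1]
    - [0,0,0,0,0,0,1]
    - [0,0,0,0,0,0,1]
    - [0,0,0,0,0,0,1]
  newtons: 60

```text
t: 4.9
tool_pos: [0.6097, 0.1268, 0.0656]
eef_rot: [[-0.931, 0.365, 0.004], [0.365, 0.931, 0.0], [-0.003, 0.001, -1.0]]
wrist_force: [0.5, -1.2, 5.3]
finger_gap: 0.0584
gripper_force: 65.0
```

```bash
python3 - <<'E'
from h import *
d=camera_info("side");s=camera_info("scene")
f=lambda x,y:(175+x/4.5,160+y/4.5);g=lambda x,y:(140+x/4,165+y/4)
for c,h,z,p,q in [(d,f,0,(572,383),(700,385)),(s,g,0,(622,273),(716,240)),(s,g,.066,(625,205),(720,160)),(s,g,0,(570,203),(622,273))]:
    a,e=onz(c,*h(*p),z),onz(c,*h(*q),z);v=e-a;print(np.linalg.norm(v),np.degrees(np.arctan2(v[1],v[0])))
o=observe();print(o['t'],o['tool_pos'],o['wrist_force'],o['finger_gap'],o['gripper_force'])
E
```

```text
0.06112118627500076 -28.16209089031917
0.05451945244679719 -30.898860458843487
0.056415883517501576 -23.351939427350096
0.053891096316744165 -115.71645550735354
4.9 [0.60974696 0.12679301 0.06563143] [ 0.46759359 -1.18965153  5.27216035] 0.05838445906719568 65.0498513225466
```

Emit:
move_arm:
  steps:
    - [0,0,-0.2,0,0,0,1]
    - [0,0,-0.5,0,0,0,1]
    - [0,0,-0.8,0,0,0,1]
    - [0,0,-0.8,0,0,0,1]
    - [0,0,-0.8,0,0,0,1]
    - [0,0,-0.8,0,0,0,1]
    - [0,0,-0.8,0,0,0,1]
    - [0,0,-0.5,0,0,0,1]
    - [0,0,-0.2,0,0,0,1]
    - [0,0,0,0,0,0,1]
  newtons: 80

```text
t: 5.9
tool_pos: [0.6085, 0.1269, 0.1992]
eef_rot: [[-0.931, 0.365, 0.001], [0.365, 0.931, 0.0], [-0.0, 0.0, -1.0]]
wrist_force: [-0.3, 0.3, -2.2]
finger_gap: 0.0581
gripper_force: 85.9
```

```bash
python3 - <<'E'
from h import *
o=observe();print(o['t'],o['tool_pos'],o['wrist_force'],o['finger_gap'],o['gripper_force'],o['q'])
w=grab_frame("wrist");sd=grab_frame("side")
cv2.imwrite("pics/m3.png",np.hstack([cv2.resize(w,(400,300)),cv2.resize(sd[60:285,200:500],(400,300))]))
E
```

```text
5.9 [0.60854009 0.12692478 0.19919679] [-0.28480916  0.34403328 -2.15464753] 0.058113738311926094 85.85404682904482 [5.60259582e+00 1.71432572e+01 1.83319497e+01 9.11559174e+01
 1.43850716e-03 2.70166736e+01]
```

View pics/m3.png

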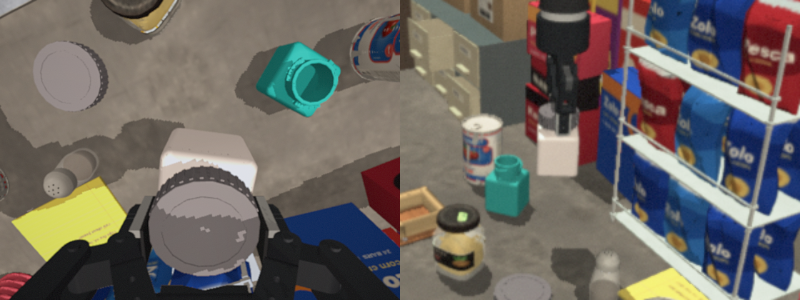

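The jar hangs level by its lid, with the disc at wrist (287,319) full scale, and wrist force reads about 2.2 N. I'll measure its centre and yaw in the grasp.

```bash
python3 - <<'E'
from h import *
c=camera_info("wrist");o=observe();w=grab_frame("wrist")
tz=o['tool_pos'][2]; base=tz-.0656
hsv=cv2.cvtColor(w,cv2.COLOR_BGR2HSV).astype(int)
B=w.astype(int).sum(2)
pts=[]
for u in range(246,342,4):
    col=B[150:230,u]; g=np.diff(cv2.GaussianBlur(col.astype(np.float32).reshape(-1,1),(1,5),0).ravel()); k=int(np.argmax(g[:60])); pts.append((u,150+k+.5,int(g[k])))
print([(u,v) for u,v,_ in pts])
uv=np.array([(u,v) for u,v,_ in pts]); med=np.polyfit(uv[3:-3,0],uv[3:-3,1],1)
for _ in range(3):
    r=np.abs(np.polyval(med,uv[:,0])-uv[:,1]);med=np.polyfit(uv[r<2][:,0],uv[r<2][:,1],1)
a,e=[onz(c,u,np.polyval(med,u),base) for u in (255,330)];d=e-a;print("yaw",np.degrees(np.arctan2(d[1],d[0])),a,(r<2).sum())
n=np.array([d[1],-d[0]])/np.linalg.norm(d[:2]);print("near edge to TCP dist along normal",(o['tool_pos'][:2]-a[:2])@n,n)
R=np.array(o['eef_rot'])
print("TCP px",pix(c,[*o['tool_pos'][:2],base+.096]))
for v in (300,310,320,330): print(v,onz(c,287,v,base+.096)[:2],(onz(c,287,v,base+.096)[:2]-o['tool_pos'][:2])@R[:2,0])
# lid front edge bottom (side ribs to shoulder) & lid top extremes along column 287
print([(v,w[v,287].tolist()) for v in range(215,300,6)],[(v,w[v,287].tolist()) for v in range(360,420,6)])
E
```

```text
[(246, 179.5), (250, 178.5), (254, 178.5), (258, 179.5), (262, 179.5), (266, 180.5), (270, 180.5), (274, 181.5), (278, 181.5), (282, 182.5), (286, 182.5), (290, 183.5), (294, 184.5), (298, 184.5), (302, 184.5), (306, 185.5), (310, 185.5), (314, 186.5), (318, 187.5), (322, 187.5), (326, 188.5), (330, 188.5), (334, 189.5), (338, 192.5)]
yaw 61.1891802497556 [0.56895281 0.12211444 0.13189895] 23
near edge to TCP dist along normal 0.03174464812077668 [ 0.87621569 -0.48191915]
TCP px [285.93928593 327.64874036]
300 [0.59669299 0.13159373] 0.01205715603375146
310 [0.60067305 0.130038  ] 0.007783867277559873
320 [0.60474447 0.12844659] 0.0034124796095505987
330 [0.60891103 0.12681802] -0.0010610309979277872
[(215, [147, 157, 171]), (221, [197, 208, 222]), (227, [234, 228, 225]), (233, [121, 129, 142]), (239, [72, 73, 79]), (245, [74, 74, 80]), (251, [72, 73, 79]), (257, [144, 146, 157]), (263, [145, 147, 158]), (269, [146, 147, 158]), (275, [119, 121, 131]), (281, [146, 148, 159]), (287, [145, 148, 159]), (293, [145, 147, 158]), (299, [145, 147, 158])] [(360, [100, 103, 111]), (366, [102, 104, 113]), (372, [80, 83, 89]), (378, [105, 107, 116]), (384, [143, 146, 157]), (390, [103, 42, 14]), (396, [114, 50, 24]), (402, [121, 58, 30]), (408, [26, 26, 26]), (414, [25, 22, 24])]
```

Emit:
move_arm:
  steps:
    - [0.5,0.16,0,0,0,0,1]
    - [0.93,0.295,0,0,0,0,1]
    - [0.93,0.295,0,0,0,0,1]
    - [0.93,0.295,0,0,0,0,1]
    - [0.93,0.295,0,0,0,0,1]
    - [0.93,0.295,0,0,0,0,1]
    - [0.93,0.295,0,0,0,0,1]
    - [0.93,0.295,0,0,0,0,1]
    - [0.93,0.295,0,0,0,0,1]
    - [0.93,0.295,0,0,0,0,1]

```text
t: 7.05
tool_pos: [0.4253, 0.274, 0.1981]
eef_rot: [[-0.931, 0.365, -0.002], [0.365, 0.931, -0.0], [0.001, -0.001, -1.0]]
wrist_force: [-0.8, -0.0, -1.3]
finger_gap: 0.0578
gripper_force: 85.9
```

Emit:
move_arm:
  steps:
    - [0.48,0.155,0,0,0,0,1]
    - [0,0,0,0,0,-0.4,1]
    - [0,0,0,0,0,-0.8,1]
    - [0,0,0,0,0,-0.8,1]
    - [0,0,0,0,0,-0.8,1]
    - [0,0,0,0,0,-0.8,1]
    - [0,0,0,0,0,-0.4,1]
    - [0,0,0,0,0,0,1]
    - [0,0,0,0,0,0,1]

```text
t: 7.95
tool_pos: [0.4176, 0.2812, 0.1985]
eef_rot: [[-0.983, -0.182, -0.0], [-0.182, 0.983, -0.0], [0.001, -0.0, -1.0]]
wrist_force: [-0.7, -1.3, -2.6]
finger_gap: 0.0582
gripper_force: 85.9
```

```bash
python3 - <<'E'
from h import *
c=camera_info("wrist");o=observe();w=grab_frame("wrist")
tz=o['tool_pos'][2]; base=tz-.0656
B=w.astype(int).sum(2);uv=[]
for u in range(254,336,4):
    g=np.diff(cv2.GaussianBlur(B[160:200,u].astype(np.float32).reshape(-1,1),(1,5),0).ravel()); uv.append((u,160.5+np.argmax(g)))
uv=np.array(uv);m=np.polyfit(uv[:,0],uv[:,1],1);print(uv[:,1])
a,e=[onz(c,u,np.polyval(m,u),base) for u in (255,330)];d=e-a;print("yaw",np.degrees(np.arctan2(d[1],d[0])))
print(o['t'],o['tool_pos'],np.degrees(np.arctan2(*o['eef_rot'][[1,0],0])),o['q'],o['wrist_force'])
s=grab_frame("side");k=grab_frame("scene")
cv2.imwrite("pics/m4.png",np.hstack([cv2.resize(w[60:330,130:430],(420,378)),cv2.resize(s[140:280,160:300],(378,378))]))
E
```

```text
[178.5 161.5 179.5 180.5 181.5 181.5 182.5 182.5 183.5 164.5 184.5 184.5
 185.5 185.5 185.5 186.5 186.5 187.5 165.5 170.5 189.5]
yaw 96.16530663984692
7.95 [0.41756164 0.28120952 0.19848618] -169.4891188978534 [ 2.63258341e+01 -7.34593319e-01 -1.58507706e+00  8.91811616e+01
 -6.17511801e-03  1.58149510e+01] [-0.65978233 -1.27197541 -2.56057876]
```

View pics/m4.png

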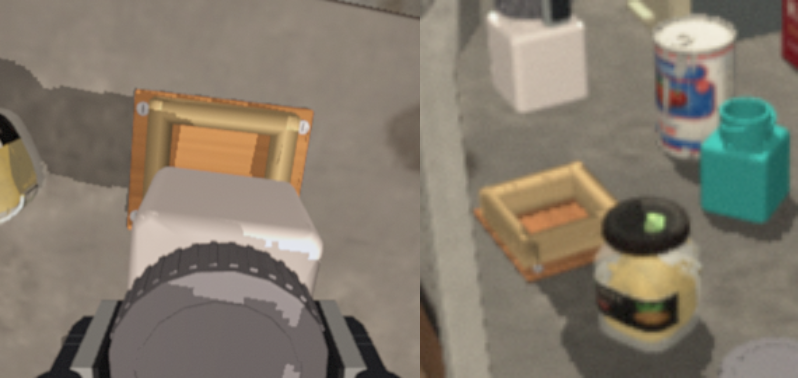

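The jar base edge at crop (158,168)–(295,186) runs parallel to the board edge at (135,88)–(312,110). One last check of the brace centre from this view.

```bash
python3 - <<'E'
from h import *
c=camera_info("wrist");f=lambda x,y:(130+x/1.4,60+y/1.4)
for z,p,q,h in [(.006,(135,88),(312,110),.05),(.032,(150,100),(300,117),.047),(.1329,(158,168),(296,186),.031)]:
    a,b=onz(c,*f(*p),z),onz(c,*f(*q),z);d=b-a;n=np.array([d[1],-d[0]])/np.hypot(*d[:2])
    print(z,np.hypot(*d[:2]),np.degrees(np.arctan2(d[1],d[0])),(a+b)[:2]/2+n*h)
E
```

```text
0.006 0.11795859231920326 93.58364631508995 [0.41791714 0.27920939]
0.032 0.09263447138424064 94.157389537897 [0.41780219 0.28052722]
0.1329 0.06019427915592267 92.88131258154557 [0.41867368 0.28125869]
```

Emit:
move_arm:
  steps:
    - [0.02,-0.04,0.5,0,0,0,1]
    - [0,0,0.8,0,0,0,1]
    - [0,0,0.8,0,0,0,1]
    - [0,0,0.6,0,0,0,1]
    - [0,0,0.4,0,0,0,1]
    - [0,0,0.3,0,0,0,1]
    - [0,0,0.2,0,0,0,1]
    - [0,0,0.2,0,0,0,1]
    - [0,0,0.2,0,0,0,1]
    - [0,0,0.2,0,0,0,1]

```text
t: 9.1
tool_pos: [0.418, 0.2805, 0.094]
eef_rot: [[-0.983, -0.184, 0.001], [-0.184, 0.983, 0.001], [-0.001, 0.0, -1.0]]
wrist_force: [-0.0, 0.2, -3.4]
finger_gap: 0.0576
gripper_force: 85.9
```

Emit:
move_arm:
  steps:
    - [0,0,0.2,0,0,0,1]
    - [0,0,0.2,0,0,0,1]
    - [0,0,0.15,0,0,0,1]
    - [0,0,0.1,0,0,0,1]
    - [0,0,0.1,0,0,0,1]
    - [0,0,0.1,0,0,0,1]
    - [0,0,0.05,0,0,0,1]
    - [0,0,0,0,0,0,1]

```text
t: 9.9
tool_pos: [0.4177, 0.2803, 0.0719]
eef_rot: [[-0.983, -0.184, 0.0], [-0.184, 0.983, 0.0], [-0.0, 0.0, -1.0]]
wrist_force: [-0.6, -0.8, -0.1]
finger_gap: 0.0577
gripper_force: 86.1
```

Emit:
move_arm:
  steps:
    - [0,0,0.04,0,0,0,1]
    - [0,0,0.04,0,0,0,1]
    - [0,0,0,0,0,0,1]
  newtons: 120

```text
t: 10.2
tool_pos: [0.4179, 0.2803, 0.0721]
eef_rot: [[-0.983, -0.184, 0.002], [-0.184, 0.983, 0.0], [-0.002, 0.0, -1.0]]
wrist_force: [-5.3, -2.7, 10.0]
finger_gap: 0.0572
gripper_force: 126.1
```

Seated: the weight has come off and the downward press reads 10 N at the expected height. Now unscrewing.

Emit:
move_arm:
  steps:
    - [0,0,-0.06,0,0,-0.2,1]
    - [0,0,-0.006,0,0,-0.4,1]
    - [0,0,-0.006,0,0,-0.5,1]
    - [0,0,-0.006,0,0,-0.5,1]
    - [0,0,-0.006,0,0,-0.5,1]
    - [0,0,-0.006,0,0,-0.5,1]

```text
t: 10.8
tool_pos: [0.4185, 0.2808, 0.0721]
eef_rot: [[-0.852, -0.524, 0.002], [-0.524, 0.852, 0.001], [-0.002, 0.0, -1.0]]
wrist_force: [-0.2, 0.1, 0.9]
finger_gap: 0.0573
gripper_force: 127.7
```

```bash
python3 - <<'E'
from h import *
o=observe();print(o['ft_torque'],np.degrees(np.arctan2(*o['eef_rot'][[1,0],0])))
E
```

```text
[ 0.08536401 -0.0708739  -0.06172966] -148.43020327946715
```

Emit:
move_arm:
  steps:
    - [0,0,-0.006,0,0,-0.5,1]
    - [0,0,-0.006,0,0,-0.5,1]
    - [0,0,-0.006,0,0,-0.5,1]
    - [0,0,-0.006,0,0,-0.5,1]
    - [0,0,-0.006,0,0,-0.5,1]
    - [0,0,-0.006,0,0,-0.5,1]

```text
t: 11.4
tool_pos: [0.4181, 0.2806, 0.0726]
eef_rot: [[-0.565, -0.825, 0.001], [-0.825, 0.565, 0.001], [-0.001, -0.0, -1.0]]
wrist_force: [0.2, -0.9, -0.7]
finger_gap: 0.0571
gripper_force: 127.7
```

Emit:
move_arm:
  steps:
    - [0,0,-0.006,0,0,-0.5,1]
    - [0,0,-0.006,0,0,-0.5,1]
    - [0,0,-0.006,0,0,-0.5,1]
    - [0,0,-0.006,0,0,-0.5,1]
    - [0,0,-0.006,0,0,-0.5,1]
    - [0,0,0,0,0,-0.5,1]
    - [0,0,0,0,0,0,1]

```text
t: 12.1
tool_pos: [0.418, 0.2806, 0.0733]
eef_rot: [[-0.184, -0.983, 0.001], [-0.983, 0.184, 0.001], [-0.001, -0.001, -1.0]]
wrist_force: [-0.5, 0.2, -0.1]
finger_gap: 0.0573
gripper_force: 127.7
```

```bash
python3 - <<'E'
from h import *
o=observe();print(o['ft_torque'],np.degrees(np.arctan2(*o['eef_rot'][[1,0],0])),o['q'])
s=grab_frame("scene");w=grab_frame("wrist")
c=camera_info("scene");u,v=pix(c,[.418,.28,.05]);u,v=int(u),int(v);print(u,v)
cv2.imwrite("pics/m5.png",np.hstack([cv2.resize(s[v-70:v+70,u-70:u+70],(400,400)),cv2.resize(w[60:400,110:450],(400,400))]))
E
```

```text
[-0.00503726 -0.01216208 -0.02879926] -100.59812531926738 [ 2.62264989e+01  9.16398310e-01 -1.42495876e+01  7.47672984e+01
  6.97259467e-03 -5.31753522e+01]
180 229
```

Emit:
move_arm:
  steps:
    - [0,0,-0.01,0,0,-0.5,1]
    - [0,0,-0.01,0,0,-0.5,1]
    - [0,0,0,0,0,0,1]
    - [0,0,-0.1,0,0,0,1]
    - [0,0,-0.15,0,0,0,1]
    - [0,0,0,0,0,0,1]
    - [0,0,0,0,0,0,1]

```text
t: 12.9
tool_pos: [0.4179, 0.2805, 0.0805]
eef_rot: [[-0.046, -0.999, 0.001], [-0.999, 0.046, 0.001], [-0.001, -0.001, -1.0]]
wrist_force: [0.3, 0.7, 0.5]
finger_gap: 0.0573
gripper_force: 127.7
```

```bash
python3 - <<'E'
from h import *
f=[]
for _ in range(3):
    s=grab_frame("side"); f.append(observe()['wrist_force'])
print(np.round(f,2)); w=grab_frame("wrist")
c=camera_info("side");u,v=pix(c,[.418,.28,.05]);u,v=int(u),int(v);print(u,v)
cv2.imwrite("pics/m5.png",np.hstack([cv2.resize(s[v-60:v+60,u-60:u+60],(400,400),interpolation=cv2.INTER_CUBIC),cv2.resize(w[60:400,110:450],(400,400))]))
E
```

```text
[[-0.42  1.06 -0.21]
 [-0.07  0.56 -0.42]
 [ 0.19  0.83  0.63]]
208 207
```

Emit:
move_arm:
  steps:
    - [0,0,-0.2,0,0,0,1]
    - [0,0,-0.3,0,0,0,1]
    - [0,0,-0.3,0,0,0,1]
    - [0,0,-0.2,0,0,0,1]
    - [0,0,-0.1,0,0,0,1]
    - [0,0,0,0,0,0,1]
    - [0,0,0,0,0,0,1]
    - [0,0,0,0,0,0,1]

```text
t: 13.9
tool_pos: [0.4172, 0.2801, 0.107]
eef_rot: [[-0.046, -0.999, -0.001], [-0.999, 0.046, -0.0], [0.0, 0.001, -1.0]]
wrist_force: [0.0, 0.0, -0.3]
finger_gap: 0.0573
gripper_force: 127.7
```

```bash
python3 - <<'E'
from h import *
o=observe();print(o['t'],o['tool_pos'],o['wrist_force'],o['joint_vel'].round(2))
s=grab_frame("side");w=grab_frame("wrist")
cv2.imwrite("pics/m6.png",np.hstack([cv2.resize(s[130:260,143:273],(400,400),interpolation=cv2.INTER_CUBIC),cv2.resize(w[60:400,110:450],(400,400))]))
E
```

```text
13.9 [0.41723672 0.28011975 0.10704605] [ 0.03653638  0.04882122 -0.33087173] [-0.05  0.18 -0.09  0.09 -0.   -0.03]
```

View pics/m6.png

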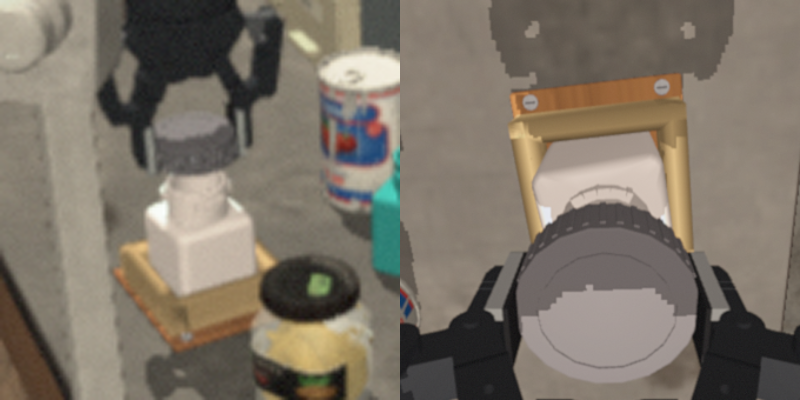

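The jar stands square in the brace with its neck bare at crop (197,195). The lid is gripped level above it at (195,140).

```bash
python3 -c "
from bench import *
print(hand_in())"
```

```text
the job is handed in; nothing more can be done
None
```

The job is handed in at about 14 s: the jar stands seated in the brace, unscrewed, and the lid is gripped level about 2 cm above its mouth; the bystanders were left alone.

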